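Gauge a turned spindle, then hold it up level

ROBOT

A 7-joint arm with a two-finger parallel gripper is mounted at the origin on the work surface. World frame = base frame: x ahead of the robot, y to its left, z up, the work surface at z = 0. Lengths are in mm, angles in rad, forces in N, time in s.
With the tool pointing down it reaches from about 400 to 875 mm from the base axis. Payload 4.4 kg.
Tool frame: the origin (TCP) lies midway between the tips of the shut fingers; the grasp point (between the pads) lies 19 mm behind it; z points along the fingers, y is the direction in which the jaws open and shut (so a half turn about z gives the same grasp; the last joint's range is limited). The gripper opens to 85 mm and grips with 20 to 120 N. Pads are 22 mm wide; open, the fingers measure 114 mm over their backs; the gripper's body (76 mm by 85 mm) begins 54 mm behind the grasp point. The pads swing forward as they close: fully open they stand 13 mm farther back than shut.
Start: joints at [-1.202, 0.628, 0.038, 1.517, -0.027, 0.996, -0.02], TCP at [273.778, 589.545, 231.313] pointing down, gripper open.
Joint ranges: [-3.06, 3.06], [-0.37, 2.12], [-1.25, 1.32], [0.18, 2.47], [-1.1, 4.24], [0.23, 1.98], [-2.94, 2.94]. Speed limits (rad/s): [2.57, 2.57, 3.14, 3.14, 3.14, 3.14, 3.14].

INTERFACE

Orientations are given as a unit quaternion [x, y, z, w].
In Python, from plant import ctrl gives the robot as it stands. The module is installed in compiled form; this text tells all that it offers.
- The arm moves only by the tool arm_command, never from a script. Its argument "steps" is a list of rows, each a list of 5 numbers: the shift along the world's x, y, z in cm, then the turn about the world's z in rad, then the opening in per cent of the stroke, from 0 (shut) to 100 (fully open). In form: [[x, y, z, twist, grip], ...]. A call has 1 to 10 rows; each row is the pose to reach, as a shift and turn from the pose commanded when the call began; what a row does not reach only later rows make up. A row lasts 1/8 s, in which the tool goes at most 62.5 mm and 10.7 degrees, less where a joint would pass 70% of its speed; a pose out of reach is approached as far as the arm can. A call with a gripper value outside its range is refused whole. The fingers move at their own pace and stop on an object; "squeeze" is the grip in N (left out, the last holds). Time passes only in rows, so rows that repeat a pose let the fingers close. It gives the time, the measured TCP pose, the force and the opening at its end, in the units of the state.
- ctrl.get_state(): the state, without advancing time (a new reading comes with each control period).
- ctrl.capture(name): name is "side" or "top"; returns a dict with "image" (384x512x3 uint8, red, green, blue), "mtx" (3x3 intrinsics, pixels), "D" ([k1, k2, p1, p2, k3] as OpenCV has them; the pictures are not rectified), "camera_from_world" (4x4, takes a point from world to camera coordinates). Camera axes: x right, y down, z forward; pixel columns grow to the right and rows downward; lengths in mm; the calibration is good to about 2 mm. A picture is of the moment at which its call begins. There is no depth.
- ctrl.close_job(): hands the job in, once; it reports no verdict.
Trained networks look in the newest picture that a camera, given by its name, has taken for a name from the list of things; names that differ only in an ending like _2 or _b are one class to them, and where a whole thing is asked for, a point or a joint stands for the part that bears it (a point fixed in the world has none). Each returns a list of dicts, best first, with "confidence" (0 to 1); they miss things now and then, are a little off and sometimes report something else, mostly with a low value. They report only what shows in the picture. A call takes as long as a camera call.
- ctrl.recognise(thing, camera): "location" ([x, y, z] in mm, in world coordinates, good to about 4 mm: the middle of the surface that is visible of it).
- ctrl.cut_out(thing, camera): "region" (384x512 bool, what is visible of it).
The state is a dict: "time": time; "joint_positions": joint angles; "joint_velocities": joint speeds; "tau": joint torques, N m; "eef_pos": TCP position; "orientation": TCP orientation; "force": force on the tool from outside, world axes, zero at the start; "ft_torque": the same for the moment, N m; "finger_gap": finger opening in mm.
Only numpy, scipy, OpenCV 4.12 (cv2) and the standard library are available. Lean on these libraries where they do the work, as an engineer would, in place of code of your own. Each camera call takes 0.05 s, during which the arm holds its last target.

TASK

Check the turned wooden spindle on its gauge: press the gauge's black knob down until the foot rests on the spindle, keep it there for about a second, then let it spring fully back up. After that grip the spindle, lift it out of its two rests and out from under the gauge, and hold it still and level in the air, about 10 cm higher than it lay; the job finishes while you are holding it, so do not put it down or let go. Leave the bowl, the tin and the mallet alone.

Things in the scene. Friction and masses are not known exactly. Their poses are not given: they have to be found in the camera images.
- fixture: Checking fixture on the bench, fixed. Grey base 100 (x) x 460 (y) x 20 mm thick; origin on the bench top, midway between two steel V rests at y = -130 and +130 mm (16 mm thick, 40 mm wide, rims 68 mm high). The spindle lies in them along the fixture's y. The gauge stands at the +y end: 30 mm square column at y = 190 to 220 mm; slide at x = 0, y = +100 mm. Its -x side (to the robot) is free.
- gauge (a joint): Vertical sprung slide of the gauge, in m: 0 = fully up (at rest), grows as it is pressed down, stop at 0.045. Its foot meets the spindle lying in the rests at 0.030. The push needed is about 2 N at the top and 4 N at 0.030; beyond that the foot bears on the spindle. It springs back up by itself when let go.
- gauge_knob (a point): Centre of the top face of the gauge's black round knob (40 mm diameter, 18 mm high), 240 mm above the bench when up; moves down with the slide. Nothing stands above it.
- gauge_foot (a point): Centre of the underside of the gauge's flat foot (24 mm diameter), 118 mm above the bench when up, 30 mm above the spindle's top. The gauge's arm (26 mm wide, 152 to 174 mm above the bench) reaches from the column over the spindle to y = 78 mm, so move the lifted spindle sideways (fixture -x, 80 mm or more) before raising it high.
- spindle: Turned wooden spindle, 300 mm long, about 0.24 kg; origin on its axis at mid-length, y axis along it (x, z turn as it rolls). Tenons 24 mm diameter x 40 mm at both ends lie in the rests, axis 70 mm above the bench; bulb 56 mm diameter at y = -110 to -60; plain shank 36 mm diameter at y = -56 to +110. Centre of mass y = -13 mm: grip there. Lifted 14 to 25 mm it is out of the rests, below the foot.
- bowl: Bystander: small turned wooden bowl, 120 mm across, 50 mm high, origin under its centre. Stands on the far side of the fixture.
- tin: Bystander: closed round metal tin, 72 mm diameter, 45 mm high, origin under its centre. Stands beyond the fixture's -y end.
- mallet: Bystander: wooden mallet lying flat on the far side of the fixture; head 60 x 110 x 50 mm high, origin under the head's centre, handle 26 mm wide reaching 175 mm along its x.

How it is judged:
By the outcome, as a careful person would: the job done as asked, in the order asked, and still so for the second after the job is handed in, while the arm keeps its last pose, push and grip.
It also fails if it takes over 51 s, if anything falls off the work surface, if the arm or the gripper's body presses on something with over 40 N, if the wrist force passes 120 N, or if a joint passes its speed limit or range.

## Working session

There is one attempt and no reset: what is moved stays moved. The work goes in short steps, Python scripts to look and compute and a tool call to move; the robot and the scene stay as the last step left them, time stands still between calls to the robot, and variables do not carry over. Pictures are saved under pics/ and viewed, and the job is handed in when it is done.

Besides the shell and the picture viewer there is one more tool, called after ">>>" by a JSON object that holds its "op" and its "data", one argument or row to a line. arm_command: Moves the arm, as the interface text tells. Its arguments: {"type":"object","properties":{"steps":{"type":"array"},"squeeze":{"type":"number"}},"required":["steps"]}

```bash
mkdir -p pics; python3 - <<'E'
from plant import ctrl
import cv2
s=ctrl.get_state()
print({k:s[k] for k in('time','eef_pos','orientation','force','finger_gap')})
for n in('side','top'):
    c=ctrl.capture(n); cv2.imwrite(f'pics/{n}0.png',c['image'][:,:,::-1])
    print(n,c['mtx'],c['D'],c['camera_from_world'])
    for t in('fixture','gauge','gauge_knob','gauge_foot','spindle','bowl','tin','mallet'):
        print(t,[(d['location'],round(d['confidence'],2)) for d in ctrl.recognise(t,n)][:2])
E
```

```text
{'time': 0.0, 'eef_pos': array([273.52021378, 588.97134494, 230.39956556]), 'orientation': array([ 2.15669592e-01,  9.76465955e-01, -9.14580814e-04, -1.71572670e-04]), 'force': array([-0.38650645, -0.28635789, -0.25566882]), 'finger_gap': 85.35642968719795}
side [[499.38983243   0.         259.71865441]
 [  0.         499.38983243 200.48335452]
 [  0.           0.           1.        ]] [-0.16869709  0.          0.          0.          0.        ] [[ 8.04331077e-01 -5.94181075e-01 -6.06489482e-04 -5.68852045e+02]
 [-3.39475443e-01 -4.58702942e-01 -8.21186967e-01  2.80795094e+02]
 [ 4.87655556e-01  6.60712086e-01 -5.70658916e-01  9.91401970e+02]
 [ 0.00000000e+00  0.00000000e+00  0.00000000e+00  1.00000000e+00]]
fixture [([587.0, 10.3, 19.9], 0.94), ([734.7, 76.3, 37.8], 0.69)]
gauge [([595.5, 81.9, 230.8], 0.66), ([759.0, -118.9, 33.6], 0.16)]
gauge_knob [([600.9, 75.6, 226.4], 0.69)]
gauge_foot [([597.9, 77.9, 227.0], 0.79)]
spindle [([591.8, -61.5, 81.8], 0.98)]
bowl [([760.6, -120.8, 34.1], 0.9)]
tin [([643.1, -326.1, 40.6], 0.77)]
mallet [([735.7, 75.8, 35.3], 0.9)]
top [[459.03957725   0.         255.40529392]
 [  0.         459.03957725 186.90112205]
 [  0.           0.           1.        ]] [0.00449231 0.         0.         0.         0.        ] [[ 1.41665890e-02 -9.99389999e-01  3.19207979e-02 -1.24533434e+02]
 [-9.95983569e-01 -1.69265454e-02 -8.79216843e-02  6.17320490e+02]
 [ 8.84083609e-02 -3.05470399e-02 -9.95615809e-01  1.21101045e+03]
 [ 0.00000000e+00  0.00000000e+00  0.00000000e+00  1.00000000e+00]]
fixture [([587.4, 34.5, 20.0], 0.85)]
gauge [([602.8, 79.6, 236.9], 0.79)]
gauge_knob []
gauge_foot [([601.7, 80.3, 242.0], 0.59)]
spindle [([604.8, -48.7, 88.1], 0.75)]
bowl [([750.7, -134.5, 23.0], 0.97), ([603.6, -47.7, 87.7], 0.24)]
tin [([652.5, -315.8, 41.5], 0.8)]
mallet [([744.0, 101.0, 52.4], 0.59)]
```

View pics/side0.png

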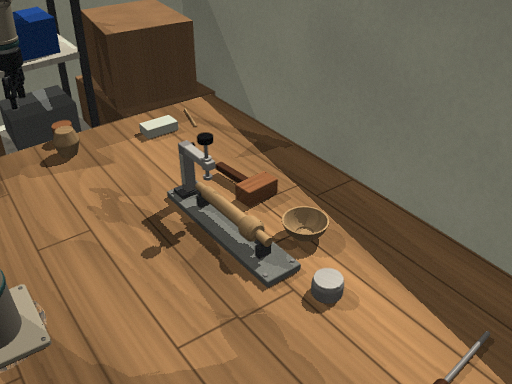

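View pics/top0.png

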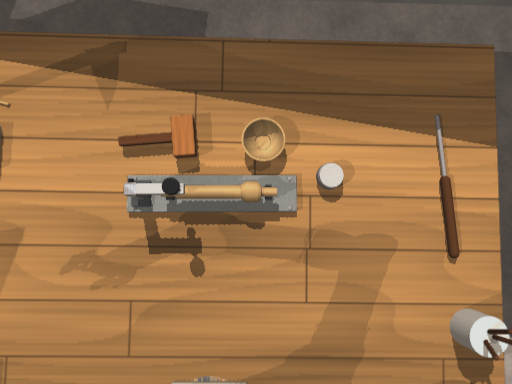

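The side picture shows the knob at (205,138) and the spindle from about (200,188) to (268,238). In the top picture the knob is at (171,187), the spindle's right end at (276,191), and the base spans about (127,175) to (297,212). Next I triangulate these.

```bash
cat > h.py <<'E'
import numpy as np,cv2
from plant import ctrl
def undist(c,p): return cv2.undistortPoints(np.array(p,float).reshape(-1,1,2),c['mtx'],c['D'])[:,0]
def tri(a,pa,b,pb):
    X=cv2.triangulatePoints(a['camera_from_world'][:3],b['camera_from_world'][:3],undist(a,pa).T,undist(b,pb).T)
    return (X[:3]/X[3]).T
def onz(c,p,z):
    n=undist(c,p); T=c['camera_from_world']; R=T[:3,:3]; o=-R.T@T[:3,3]
    d=np.c_[n,np.ones(len(n))]@R; return o+d*((z-o[2])/d[:,2])[:,None]
def proj(c,P):
    T=c['camera_from_world']; r=cv2.Rodrigues(T[:3,:3])[0]
    return cv2.projectPoints(np.array(P,float).reshape(-1,1,3),r,T[:3,3],c['mtx'],c['D'])[0][:,0]
E
python3 - <<'E'
from h import *
C={n:ctrl.capture(n) for n in('side','top')}
M={}
for n in C:
    im=C[n]['image']
    for t in('spindle','gauge','fixture'):
        r=ctrl.cut_out(t,n)
        if r:
            m=r[0]['region'];M[n,t]=m;ys,xs=np.nonzero(m);print(n,t,r[0]['confidence'],m.sum(),xs.min(),xs.max(),ys.min(),ys.max(),xs.mean(),ys.mean())
    if n=='top': b=im[165:225,115:310]
    else: b=im[120:290,150:310]
    cv2.imwrite(f'pics/{n}1.png',cv2.resize(b[:,:,::-1],None,fx=4 if n=='top' else 3.5,fy=4 if n=='top' else 3.5,interpolation=cv2.INTER_CUBIC))
m=M['top','spindle']
# axis direction: column-wise mid
xs=np.arange(m.shape[1]); 
L=[(x,np.nonzero(m[:,x])[0].mean(),m[:,x].sum()) for x in xs if m[:,x].sum()>2]
print([(int(a),round(b,1),int(k)) for a,b,k in L][::6])
vx=cv2.fitLine(np.array([(a,b) for a,b,k in L],np.float32),cv2.DIST_HUBER,0,.01,.01).ravel();print(vx)
P=onz(C['top'],[(195,vx[3]+vx[1]/vx[0]*(195-vx[2])),(275,vx[3]+vx[1]/vx[0]*(275-vx[2]))],70.)
print(P)
E
```

```text
side spindle 0.93 1457 195 272 182 246 235.28483184625944 215.57652711050102
side gauge 0.86 278 197 212 132 179 205.32374100719426 147.5503597122302
side fixture 0.87 4978 168 299 132 286 225.8105664925673 220.0962233828847
top spindle 0.85 1331 162 276 181 202 228.23516153268218 191.41547708489858
top gauge 0.49 251 162 179 177 194 170.72509960159363 185.50597609561754
top fixture 0.59 4980 123 296 174 212 205.66385542168675 193.2542168674699
[(176, np.float64(196.0), 3), (182, np.float64(196.0), 5), (188, np.float64(191.5), 14), (194, np.float64(191.5), 14), (200, np.float64(191.5), 14), (206, np.float64(191.0), 13), (212, np.float64(191.0), 13), (218, np.float64(191.0), 13), (224, np.float64(191.0), 13), (230, np.float64(191.5), 12), (236, np.float64(191.5), 12), (242, np.float64(191.5), 16), (248, np.float64(191.0), 21), (254, np.float64(191.5), 22), (260, np.float64(191.5), 16), (266, np.float64(191.0), 9), (272, np.float64(191.0), 9)]
[ 9.9998617e-01 -5.2609197e-03  2.2610001e+02  1.9125000e+02]
[[ 601.12046081   43.23704032   70.        ]
 [ 605.69704512 -165.03817536   70.        ]]
```

```bash
sleep 1
```

```text
(no output)
```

View pics/top1.png

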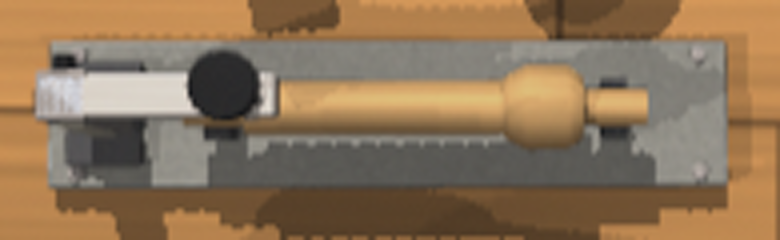

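View pics/side1.png

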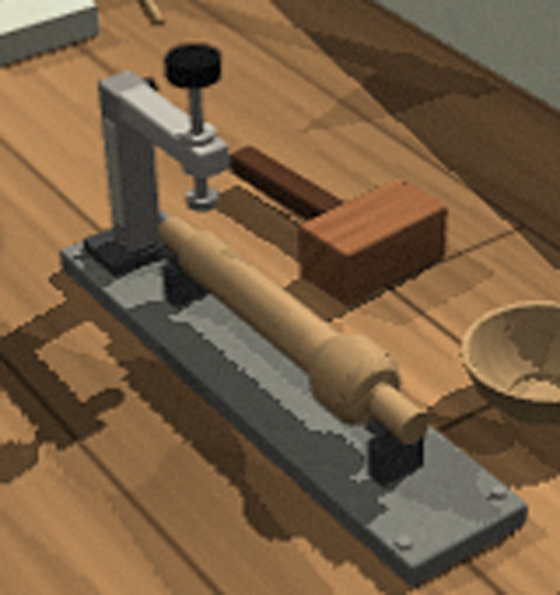

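The top crop shows the base corners near (127.2,175.2) and (296.5,211.5), the knob at (170.8,186) and the spindle end at x≈277. The side crop shows the knob's top face centred at about (193,57), i.e. pixel (205.1,136.3), and the spindle's free end at (418,425), i.e. (269,241).

```bash
python3 - <<'E'
from h import *
C={n:ctrl.capture(n) for n in('side','top')}
s,t=C['side'],C['top']
print('base',onz(t,[(127,175),(127,211.2),(296.4,175),(296.4,211.2)],20).round(1))
print('spindle end',onz(t,[(276.7,191)],70).round(1), 'bulb edges', onz(t,[(240.2,191),(261.2,191)],70).round(1))
print('bulb sides',onz(t,[(250.5,180.8),(250.5,202.0)],70).round(1))
def c(im,x0,y0,x1,y1,th=45):
    g=im[y0:y1,x0:x1].max(2); m=(g<th).astype(np.uint8)
    n,l,st,ce=cv2.connectedComponentsWithStats(m); k=1+st[1:,4].argmax(); print(st[k]);return ce[k]+[x0,y0]
ks=c(s['image'],192,125,222,150); kt=c(t['image'],158,172,184,200); print(ks,kt)
print('knob tri',tri(s,ks,t,kt).round(1), onz(t,[kt],240).round(1),onz(s,[ks],231).round(1))
# knob side top face centre ~ (205,136)
# bulb centre tri via masks: widest
P=np.array([[603.5,-100,70.]])
print('model end proj', proj(s,[[605.7,-168,70]]),proj(t,[[605.7,-168,70]]))
E
```

```text
base [[ 646.4  232.5   20. ]
 [ 548.7  228.7   20. ]
 [ 654.6 -226.9   20. ]
 [ 555.6 -227.5   20. ]]
spindle end [[ 605.8 -169.5   70. ]] bulb edges [[ 604.2  -74.1   70. ]
 [ 605.1 -128.9   70. ]]
bulb sides [[ 631.4 -100.6   70. ]
 [ 575.9 -101.4   70. ]]
[  5   8  16  13 160]
[  4   7  17  16 186]
[204.825  138.6125] [169.91397849 187.11290323]
knob tri [[599.6  82.3 230.8]] [[596.8  82.  240. ]] [[601.5  80.8 231. ]]
model end proj [[267.67193652 242.09305609]] [[276.13087046 191.01048353]]
```

The two views agree. The fixture origin is near (603.5,-18) with yaw about +0.02, the knob centre is near (600.5,82), and the spindle's centre of mass is near (604,-31). Now I move above the knob with the fingers shut.

>>> {"op": "arm_command", "data": {
  "steps": [
    [2,-3,4,-0.1,0],
    [6,-9,5,-0.25,0],
    [9.5,-14.5,5,-0.4,0],
    [13,-20,5,-0.55,0],
    [16.5,-25.5,5,-0.7,0],
    [20,-31,5,-0.85,0],
    [23.5,-36.5,5,-1.0,0],
    [27,-42,5,-1.116,0],
    [30.5,-47.5,5,-1.116,0],
    [32.7,-50.7,5,-1.116,0]
  ],
  "squeeze": 50
}}

```text
time: 2.65
eef_pos: [598.7, 85.6, 281.5]
orientation: [0.7, 0.714, 0.0, -0.0]
force: [1.5, 0.6, 0.1]
finger_gap: 0.1
```

>>> {"op": "arm_command", "data": {
  "steps": [
    [0,0,0,0,0],
    [0,0,0,0,0]
  ]
}}

```text
time: 2.9
eef_pos: [597.5, 87.4, 281.1]
orientation: [0.7, 0.714, 0.0, -0.001]
force: [0.1, 0.0, -0.6]
finger_gap: -0.1
```

```bash
python3 - <<'E'
from h import *
C={n:ctrl.capture(n) for n in('side','top')}
s=ctrl.get_state();print(s['time'],s['eef_pos'],s['orientation'],s['force'],s['finger_gap'],s['joint_positions'])
cv2.imwrite('pics/s2.png',cv2.resize(C['side']['image'][60:280,120:320,::-1],None,fx=2.7,fy=2.7,interpolation=cv2.INTER_CUBIC))
E
```

```text
3.0 [597.13435748  88.99561186 281.19365644] [ 6.99080264e-01  7.15042863e-01  1.89069903e-04 -6.72601117e-04] [ 0.15105915  0.76216151 -0.02321678] -0.06908819705917163 [-0.43133732  0.53510202  0.38211878  1.59632447 -0.22199884  1.05372667
  0.03530665]
```

View pics/s2.png

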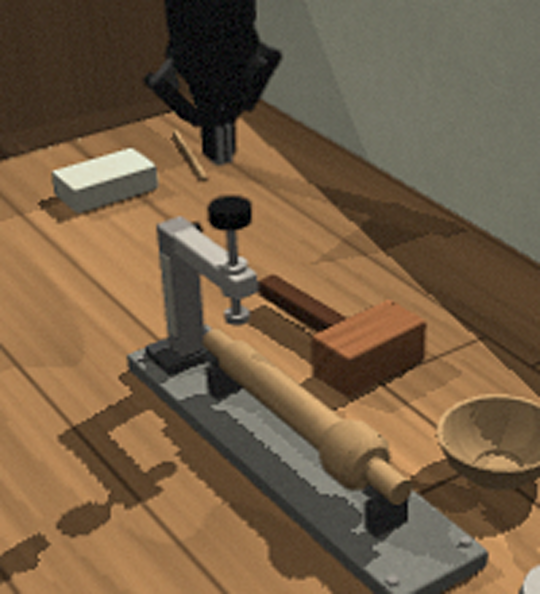

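The shut gripper hangs above the knob, with tips at crop (218,158) and knob at (230,205). The pose is off by a few mm, so I correct it.

>>> {"op": "arm_command", "data": {
  "steps": [
    [0,0,0,0,0],
    [0,0,0,0,0]
  ]
}}

```text
time: 3.25
eef_pos: [597.5, 88.1, 281.4]
orientation: [0.699, 0.715, 0.0, -0.0]
force: [-0.2, 0.1, -0.1]
finger_gap: 0.3
```

>>> {"op": "arm_command", "data": {
  "steps": [
    [0.3,-0.7,-1.5,0,0],
    [0.3,-0.7,-3,0,0],
    [0.3,-0.7,-3,0,0],
    [0.3,-0.7,-3,0,0]
  ]
}}

```text
time: 3.75
eef_pos: [600.8, 80.0, 251.1]
orientation: [0.7, 0.714, -0.0, -0.0]
force: [0.4, 0.6, -0.5]
finger_gap: 0.3
```

```bash
python3 - <<'E'
from h import *
C={n:ctrl.capture(n) for n in('side','top')}
s=ctrl.get_state();print(s['time'],s['eef_pos'],s['orientation'],s['force'],s['finger_gap'])
cv2.imwrite('pics/s3.png',cv2.resize(C['side']['image'][60:240,120:280,::-1],None,fx=3.3,fy=3.3,interpolation=cv2.INTER_CUBIC))
E
```

```text
3.85 [601.10510485  80.09841831 251.67010228] [6.99968294e-01 7.14173817e-01 3.26801611e-04 1.96193933e-04] [-0.56971503  0.55684797 -0.29845622] -0.22886779720185127
```

View pics/s3.png

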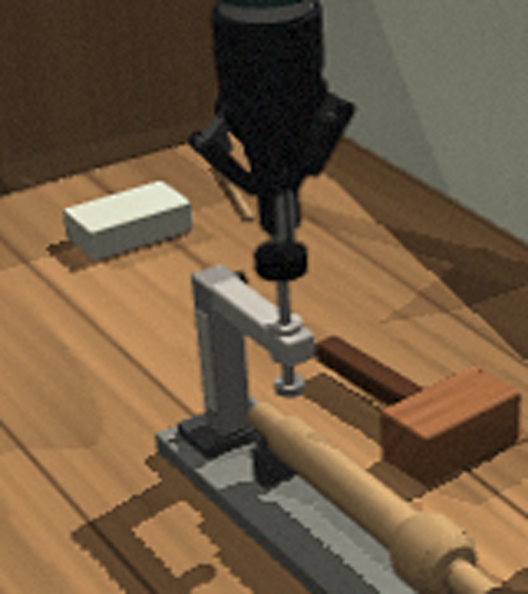

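The tips sit centred over the knob, at crop (280,240). Now I press.

>>> {"op": "arm_command", "data": {
  "steps": [
    [0,0.1,-0.8,0,0],
    [0,0.1,-1.4,0,0],
    [0,0.1,-2,0,0],
    [0,0.1,-2.6,0,0],
    [0,0.1,-3.2,0,0],
    [0,0.1,-3.5,0,0],
    [0,0.1,-3.5,0,0]
  ]
}}

```text
time: 4.72
eef_pos: [600.9, 81.3, 216.2]
orientation: [0.7, 0.714, 0.0, -0.0]
force: [-0.6, 2.7, 2.7]
finger_gap: 0.1
```

>>> {"op": "arm_command", "data": {
  "steps": [
    [0,0,-0.3,0,0],
    [0,0,-0.3,0,0]
  ]
}}

```text
time: 4.97
eef_pos: [600.9, 81.3, 213.2]
orientation: [0.7, 0.714, 0.0, -0.0]
force: [-0.4, 1.2, 2.7]
finger_gap: -0.0
```

>>> {"op": "arm_command", "data": {
  "steps": [
    [0,0,-0.15,0,0],
    [0,0,-0.2,0,0],
    [0,0,-0.2,0,0]
  ]
}}

```text
time: 5.35
eef_pos: [600.8, 81.3, 211.3]
orientation: [0.7, 0.714, 0.0, -0.0]
force: [0.2, 2.8, 3.8]
finger_gap: 0.2
```

>>> {"op": "arm_command", "data": {
  "steps": [
    [0,0,-0.1,0,0],
    [0,0,-0.1,0,0]
  ]
}}

```text
time: 5.6
eef_pos: [600.8, 81.1, 210.3]
orientation: [0.7, 0.714, 0.0, -0.0]
force: [-0.6, 3.0, 3.6]
finger_gap: -0.2
```

>>> {"op": "arm_command", "data": {
  "steps": [
    [0,0,-0.1,0,0],
    [0,0,-0.1,0,0]
  ]
}}

```text
time: 5.85
eef_pos: [600.9, 81.1, 210.0]
orientation: [0.7, 0.714, 0.0, 0.0]
force: [-1.4, 2.2, 7.6]
finger_gap: 0.1
```

```bash
python3 - <<'E'
from h import *
C=ctrl.capture('side')
s=ctrl.get_state();print(s['time'],s['eef_pos'],s['force'])
cv2.imwrite('pics/s4.png',cv2.resize(C['image'][120:240,150:280,::-1],None,fx=4.5,fy=4.5,interpolation=cv2.INTER_CUBIC))
E
```

```text
5.9 [600.90683444  81.10446032 210.01117132] [-1.54671745  2.09448337  9.5273275 ]
```

View pics/s4.png

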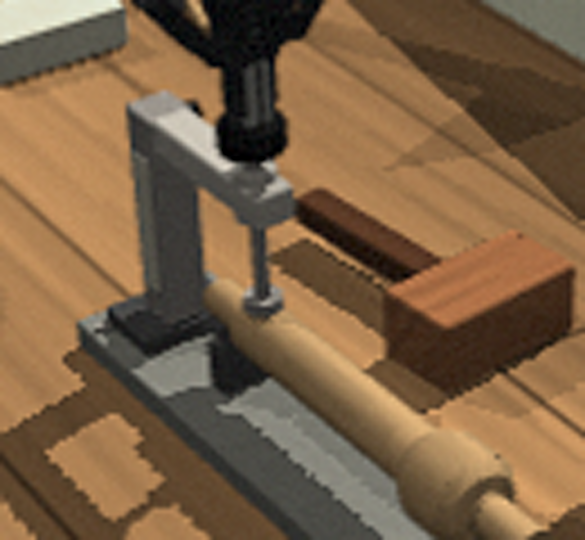

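The foot rests on the spindle at crop (262,305), and the force has jumped to 8–9 N, so it is in contact. I hold it for about a second.

>>> {"op": "arm_command", "data": {
  "steps": [
    [0,0,0,0,0],
    [0,0,0,0,0],
    [0,0,0,0,0],
    [0,0,0,0,0],
    [0,0,0,0,0],
    [0,0,0,0,0],
    [0,0,0,0,0],
    [0,0,0,0,0]
  ]
}}

```text
time: 6.9
eef_pos: [600.9, 81.1, 210.0]
orientation: [0.7, 0.714, 0.0, 0.0]
force: [-0.1, 2.8, 6.8]
finger_gap: 0.5
```

>>> {"op": "arm_command", "data": {
  "steps": [
    [0,0,1,0,0],
    [0,0,2,0,0],
    [0,0,3,0,0],
    [0,0,4.5,0,0],
    [0,0,6,0,0],
    [0,0,6,0,0]
  ]
}}

```text
time: 7.65
eef_pos: [601.7, 80.7, 270.9]
orientation: [0.7, 0.714, 0.001, 0.001]
force: [0.1, 0.9, -1.1]
finger_gap: 0.2
```

```bash
python3 - <<'E'
from h import *
C={n:ctrl.capture(n) for n in('side','top')}
s=ctrl.get_state();print(s['time'],s['eef_pos'],s['force'])
for n in C:
    r=ctrl.cut_out('spindle',n)
    m=r[0]['region'];ys,xs=np.nonzero(m);print(n,m.sum(),xs.min(),xs.max(),ys.min(),ys.max(),xs.mean(),ys.mean())
cv2.imwrite('pics/s5.png',cv2.resize(C['side']['image'][100:280,130:300,::-1],None,fx=3.3,fy=3.3,interpolation=cv2.INTER_CUBIC))
E
```

```text
7.75 [600.63139319  80.92887864 269.28325557] [ 0.07305239  0.14850722 -0.53874415]
side 1483 195 272 182 246 235.41065407956845 215.42414025623737
top 1344 174 276 181 201 228.50818452380952 191.2514880952381
```

View pics/s5.png

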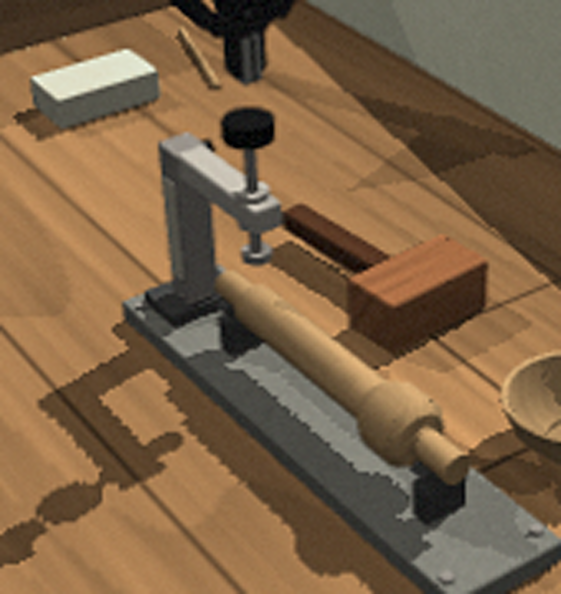

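The gauge has sprung back up, with the foot at crop (257,257) and the knob at (248,128) as before the press. The spindle has not shifted. Next is the grasp approach.

>>> {"op": "arm_command", "data": {
  "steps": [
    [0,-2,0,0,20],
    [0,-6,0,0,100],
    [0.2,-10,0,0,100],
    [0.3,-11.2,0,0,100],
    [0.3,-11.2,-4,0,100],
    [0.3,-11.2,-8,0,100],
    [0.3,-11.2,-12,0,100],
    [0.3,-11.2,-13,0,100],
    [0.3,-11.2,-13,0,100],
    [0.3,-11.2,-13,0,100]
  ]
}}

```text
time: 9.1
eef_pos: [605.1, -31.2, 141.0]
orientation: [0.7, 0.714, 0.001, 0.001]
force: [0.5, 0.2, 0.3]
finger_gap: 85.6
```

```bash
python3 - <<'E'
from h import *
C={n:ctrl.capture(n) for n in('side','top')}
s=ctrl.get_state();print(s['time'],s['eef_pos'],s['orientation'],s['force'],s['finger_gap'])
a=cv2.resize(C['side']['image'][80:280,130:310,::-1],None,fx=2.7,fy=2.7,interpolation=cv2.INTER_CUBIC)
b=cv2.resize(C['top']['image'][140:240,110:310,::-1],(490,245),interpolation=cv2.INTER_CUBIC)
cv2.imwrite('pics/s6.png',a);cv2.imwrite('pics/t6.png',b)
E
```

```text
9.2 [604.85810675 -31.05446461 140.8924868 ] [0.69996746 0.71417329 0.00102425 0.00100734] [ 0.48572752 -0.41753657 -0.01387803] 85.25361123400776
```

View pics/s6.png

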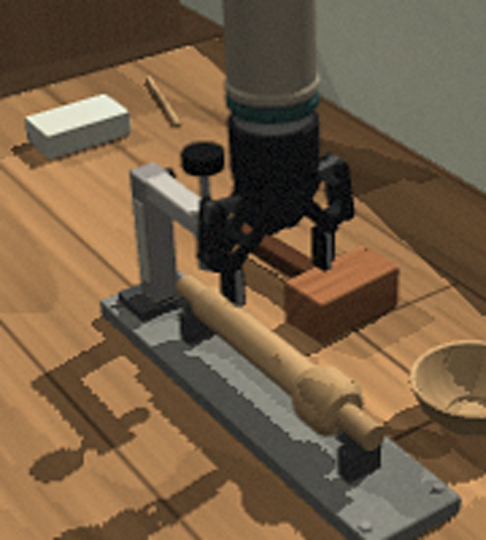

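View pics/t6.png

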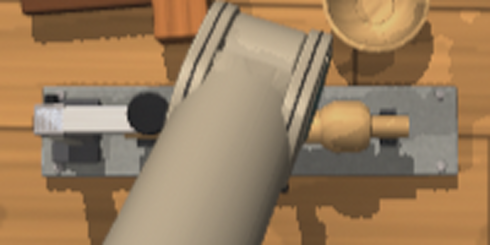

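The open fingers straddle the shank above it, and the wrist is well clear of the knob. I descend the rest of the way and look before closing.

>>> {"op": "arm_command", "data": {
  "steps": [
    [-0.15,0,-2,0,100],
    [-0.15,0,-4,0,100],
    [-0.15,0,-6,0,100],
    [-0.15,0,-7.5,0,100],
    [-0.15,0,-8.5,0,100],
    [-0.15,0,-8.9,0,100],
    [-0.15,0,-8.9,0,100]
  ]
}}

```text
time: 10.07
eef_pos: [602.5, -31.0, 50.5]
orientation: [0.7, 0.714, 0.0, 0.0]
force: [0.9, -0.1, 0.3]
finger_gap: 85.6
```

```bash
python3 - <<'E'
from h import *
C={n:ctrl.capture(n) for n in('side','top')}
s=ctrl.get_state();print(s['time'],s['eef_pos'],s['orientation'],s['force'],s['finger_gap'])
a=cv2.resize(C['side']['image'][100:280,130:310,::-1],None,fx=3.3,fy=3.3,interpolation=cv2.INTER_CUBIC)
cv2.imwrite('pics/s7.png',a)
E
```

```text
10.175 [602.73425167 -31.04755652  50.82766044] [7.00026612e-01 7.14116583e-01 3.35298634e-04 3.69471075e-04] [ 0.16329879 -0.20275564 -0.11139547] 85.29727111986865
```

View pics/s7.png

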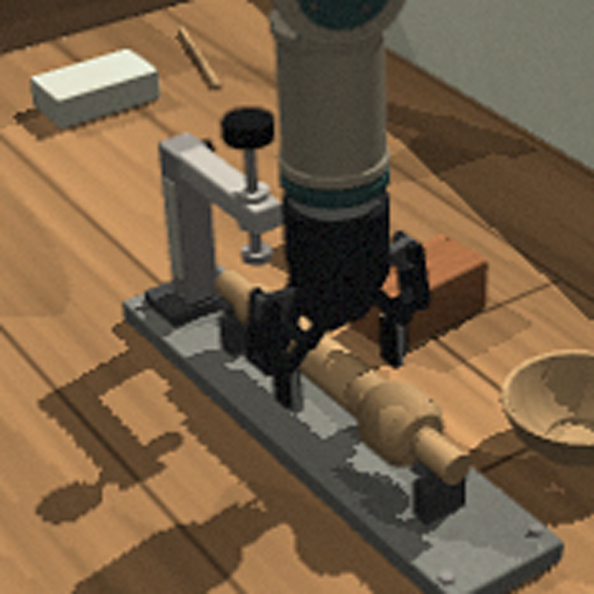

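The fingers stand either side of the shank, at crop (285,395) and (395,350), clear of the bulb. I close.

>>> {"op": "arm_command", "data": {
  "steps": [
    [0,0,0,0,55],
    [0,0,0,0,50],
    [0,0,0,0,45],
    [0,0,0,0,40],
    [0,0,0,0,20],
    [0,0,0,0,20],
    [0,0,0,0,20]
  ],
  "squeeze": 50
}}

```text
time: 11.05
eef_pos: [603.6, -30.9, 50.9]
orientation: [0.7, 0.714, 0.001, 0.001]
force: [4.5, 0.4, 4.8]
finger_gap: 34.4
```

>>> {"op": "arm_command", "data": {
  "steps": [
    [0,0,0.3,0,20],
    [0,0,0.8,0,20],
    [0,0,1.3,0,20],
    [0,0,1.8,0,20],
    [0,0,1.9,0,20],
    [0,0,1.9,0,20]
  ]
}}

```text
time: 11.8
eef_pos: [602.2, -30.9, 69.4]
orientation: [0.7, 0.714, -0.0, -0.0]
force: [1.0, 0.5, -2.8]
finger_gap: 34.6
```

```bash
python3 - <<'E'
from h import *
C={n:ctrl.capture(n) for n in('side','top')}
s=ctrl.get_state();print(s['time'],s['eef_pos'],s['orientation'],s['force'],s['ft_torque'],s['finger_gap'])
a=cv2.resize(C['side']['image'][100:280,130:310,::-1],None,fx=3.3,fy=3.3,interpolation=cv2.INTER_CUBIC)
cv2.imwrite('pics/s8.png',a)
E
```

```text
11.9 [602.09880049 -30.9509453   69.15254868] [ 7.00017998e-01  7.14125167e-01 -1.27552514e-04 -1.80222929e-04] [ 0.81605347 -0.21002825 -2.79031636] [-0.06574985  0.04017545 -0.05522242] 34.368757471732636
```

View pics/s8.png

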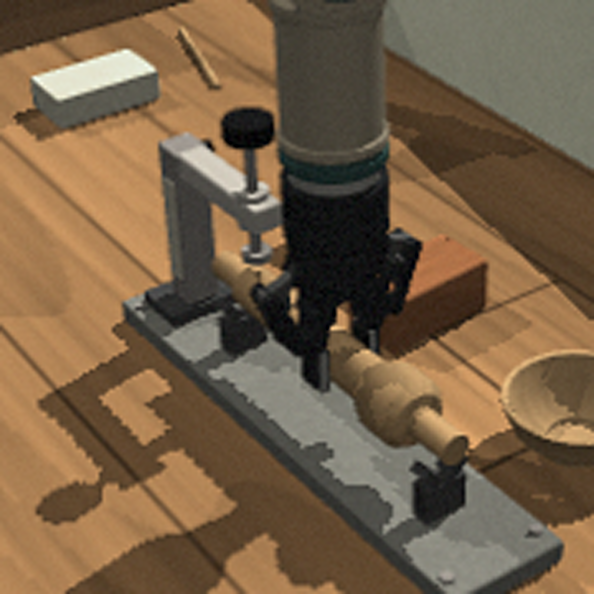

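The spindle is clear of both rests (V notches visible at crop (240,325) and (440,480)) and hangs level below the foot. The wrist reads about its weight. I move it out sideways, gently.

>>> {"op": "arm_command", "data": {
  "steps": [
    [-0.5,0,0,0,20],
    [-1.5,0,0,0,20],
    [-3,-0.1,0,0,20],
    [-4.5,-0.1,0,0,20],
    [-6,-0.1,0,0,20],
    [-7.5,-0.2,0,0,20],
    [-9,-0.2,0,0,20],
    [-10.5,-0.2,0,0,20],
    [-11,-0.2,0,0,20],
    [-11,-0.2,0,0,20]
  ]
}}

```text
time: 13.15
eef_pos: [492.3, -33.0, 69.5]
orientation: [0.7, 0.714, 0.0, 0.0]
force: [0.3, -0.5, -2.4]
finger_gap: 34.4
```

>>> {"op": "arm_command", "data": {
  "steps": [
    [0,0,0.5,0,20],
    [0,0,1.5,0,20],
    [0,0,3,0,20],
    [0,0,4.5,0,20],
    [0,0,6,0,20],
    [0,0,7.3,0,20],
    [0,0,8.1,0,20],
    [0,0,8.1,0,20],
    [0,0,8.1,0,20]
  ]
}}

```text
time: 14.28
eef_pos: [491.9, -32.9, 149.9]
orientation: [0.7, 0.714, -0.0, -0.0]
force: [0.5, 0.5, -3.0]
finger_gap: 34.3
```

```bash
python3 - <<'E'
from h import *
C={n:ctrl.capture(n) for n in('side','top')}
s=ctrl.get_state();print(s['time'],s['eef_pos'],s['orientation'],s['force'],s['ft_torque'],s['finger_gap'])
cv2.imwrite('pics/s9.png',cv2.resize(C['side']['image'][60:300,110:350,::-1],None,fx=2.5,fy=2.5,interpolation=cv2.INTER_CUBIC))
cv2.imwrite('pics/t9.png',cv2.resize(C['top']['image'][100:300,100:340,::-1],None,fx=2.9,fy=2.9,interpolation=cv2.INTER_CUBIC))
E
```

```text
14.375 [491.8864006  -32.94936112 149.8137968 ] [ 7.00010948e-01  7.14131878e-01 -3.90176874e-04 -4.25463755e-04] [ 0.03161054 -0.45386037 -2.93787809] [ 0.05484862 -0.00310656  0.01872352] 34.131985640745846
```

View pics/s9.png

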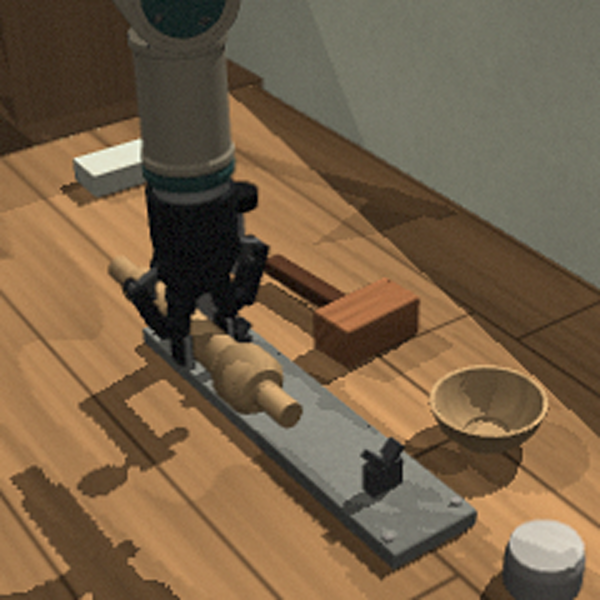

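View pics/t9.png

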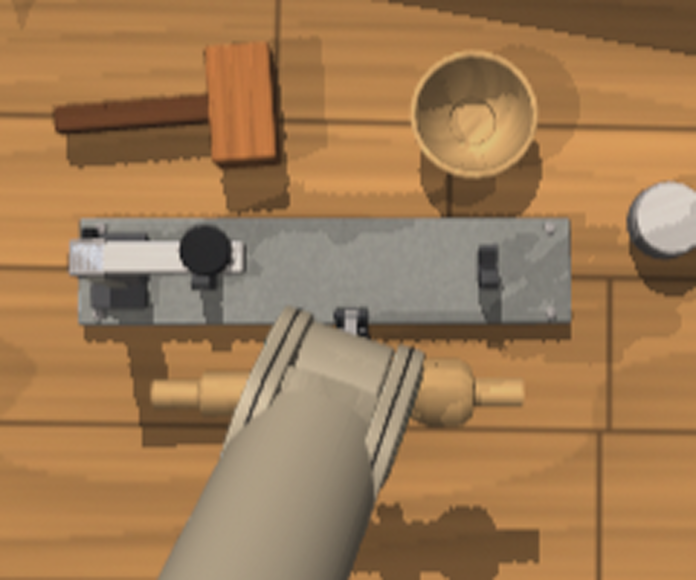

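The spindle is held beside the fixture. In the side crop its ends are at (289,412) and (116,264). In the top crop they are at (524,392) and (151,393). The bystanders are untouched. I check the height and level by triangulation.

```bash
python3 - <<'E'
from h import *
C={n:ctrl.capture(n) for n in('side','top')}
s,t=C['side'],C['top']
S=np.array([(289,412),(116,264)])/2.5+[109.7,59.7]; T=np.array([(523,392),(152,392.5)])/2.9+[99.7,99.7]
P=tri(s,S,t,T);print(P.round(1),'len',np.linalg.norm(P[0]-P[1]),'tilt deg',np.degrees(np.arcsin((P[1]-P[0])[2]/300)))
# expected for level, z=170
c=np.array([492.7,-20,169.]);u=np.array([-.02,1,0])*150
print(S,proj(s,[c-u,c+u]),T,proj(t,[c-u,c+u]))
E
```

```text
[[ 493.5 -170.6  173.3]
 [ 488.2  130.9  172.3]] len 301.54587386454665 tilt deg -0.19244860623376336
[[225.3 224.5]
 [156.1 165.3]] [[226.00559347 225.66511054]
 [157.23550286 166.42291477]] [[280.04482759 234.87241379]
 [152.1137931  235.04482759]] [[279.70057619 233.8393952 ]
 [152.66365187 234.65108775]]
```

Level to about 0.2°, and about 100 mm higher than it lay. I let it settle briefly, then hand in.

>>> {"op": "arm_command", "data": {
  "steps": [
    [0,0,0,0,20],
    [0,0,0,0,20],
    [0,0,0,0,20],
    [0,0,0,0,20]
  ]
}}

```text
time: 14.98
eef_pos: [492.3, -33.0, 150.3]
orientation: [0.7, 0.714, 0.0, -0.0]
force: [0.3, 0.5, -3.4]
finger_gap: 34.1
```

```bash
python3 - <<'E'
from plant import ctrl
s=ctrl.get_state();print(s['time'],s['eef_pos'],s['force'],s['finger_gap'],abs(s['joint_velocities']).max())
print(ctrl.close_job())
E
```

```text
14.975 [492.30648596 -32.98907824 150.30452422] [ 0.31456369  0.46680531 -3.4328186 ] 34.050440225514 0.0024217283777678775
the job is handed in; nothing more can be done
None
```

I checked the spindle on the gauge, then lifted it out of its rests. I handed the job in at 15.0 s, with the arm still holding the spindle in the air.

- **Gauge press:** I pressed the knob 30 mm until the foot rested on the spindle. The push rose from about 4 N to 7–9 N at contact. I held it for a little over 1 s and released it. The picture afterwards showed the foot and knob fully back up and the spindle not shifted.
- **Lift:** I gripped the spindle at its centre of mass with 50 N, raised it 19 mm clear of the rests and moved it 110 mm sideways. Then I raised it to 100 mm above where it lay.
- **Last checks:** Triangulating both ends put the axis at about 173 mm, against 170 expected and within calibration error. The tilt was 0.2° and the arm was at rest. The bowl, tin and mallet were not touched.
- **Small disagreements:** The finger gap read 34.1–34.6 mm on the 36 mm shank. The wrist force of about 2.4–3.4 N ran slightly above the spindle's nominal weight of 2.4 N. The gap drifted only about 0.3 mm and the spindle showed no sign of slipping.

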